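Tip a lens module up a stepped turning stand until its window is up

TASK

The black lens module stands in front of the low end of the stepped turning stand with its round window underneath. Without lifting it clear, push and tip it up the stand a quarter turn at a time - over the first edge so that it lies on the lower step with its window to the side, then over the second edge onto the upper deck - so that the round window faces up, and finally slide it along the deck until it sits flat and square against the end stop. Let go of it and leave the other things on the bench where they are.

Things in the scene. Friction and masses are not known exactly. Their poses are not given: they have to be found in the camera images.
- module_mid (a point): centre (and centre of mass) of the loose lens module: black plastic box, 110 mm along its x, 90 mm along y and z, 0.4 to 0.8 kg, too wide to grasp. Starts on the table window down (its z up), its front 20 to 65 mm short of the stand's first edge, its x within 0.3 rad of the stand's x. Ends with its z down, centre 65 mm above the table at stand y = 200 mm
- window (a point): centre of the module's window face, its -z face, 45 mm from its centre: a 78 mm aluminium ring round an amber patterned disc. The opposite face has a grey socket plate and four screws, the x ends have vent slots, the y faces are plain. Axes as the module
- stand: fixed plywood stepped stand, 150 mm wide along its x, climbing along its +y. Origin on the table under the middle of the first edge, z up. Lower step: top 10 mm above the table, y = 0 (first edge, upright riser) to 120 mm. Upper deck: top 20 mm above the table, y = 120 mm to the end stop at 245 mm
- edge1 (a point): middle of the first edge (stand y = 0, 10 mm up), axes as the stand. With its foot against a riser and pushed high (72 mm up its rear face) the module tips about the edge, balances at about 50 degrees, then falls flat on the level above, overhanging by 10 mm. The pusher must rise with the face in an arc: friction is high, a pusher sliding down jams. Pushed low it slides
- edge2 (a point): middle of the second edge (stand y = 120 mm, 20 mm above the table), top of the upright 10 mm riser between the lower step and the upper deck; axes as the stand
- stop_foot (a point): middle of the foot of the end stop, on its face that looks along the stand's -y (stand y = 245 mm, 20 mm above the table); axes as the stand. The stop is a rigid dark steel bar 12 mm thick over the whole width, its top 60 mm above the table
- tray: clear tray 190 mm square, 12 mm high, holding rows of round patterned discs (bystander; origin at its underside)
- motor: small upright steel motor, 36 mm across, 70 mm tall with its shaft, on the robot's side of the stand (bystander; origin at its underside)
- driver: screwdriver lying on the far side of the stand (bystander; origin at its underside)
- bracket: steel angle bracket 50 x 40 x 44 mm high on the far side of the stand (bystander; origin at its underside)
- carton: closed cardboard carton 130 x 170 x 100 mm high (bystander; origin at its underside)
- partsbin: open red plastic bin 160 x 100 x 70 mm high (bystander; origin at its underside)
- mug: white mug, 90 mm tall (bystander; origin at its underside)
Things that resemble listed ones, but are neither listed nor needed, are in the scene too. There is more than one size of the part that bears module_mid; the job needs the smallest.

How it is judged:
On the way, in this order (a step that is already met when the one before it is completed fails the run):
1. the module lies flat on the lower step, turned a quarter turn (angle between module_mid's own z axis and vertical between 1.49 and 1.65 rad and angle between module_mid's own x axis and vertical between 1.49 and 1.65 rad and z of module_mid in the frame of stand between 0.051 and 0.059 m and y of module_mid in the frame of stand between 0.015 and 0.1 m and x of module_mid in the frame of stand between -0.05 and 0.05 m), for 0.2 s.
2. the module lies flat on the upper deck with its window up (angle between module_mid's own z axis and vertical above 3.07 rad and z of module_mid in the frame of stand between 0.061 and 0.069 m and y of module_mid in the frame of stand between 0.13 and 0.21 m and x of module_mid in the frame of stand between -0.05 and 0.05 m), for 0.2 s.
At the end, for the whole second after the job is handed in: The module lies flat on the upper deck with its window up (within 4 degrees), its face against the end stop (gap under 6 mm) and square to it (within 4 degrees), not overhanging the deck's sides by more than 30 mm, and stays there (angle between module_mid's own z axis and vertical above 3.07 rad and z of module_mid in the frame of stand between 0.061 and 0.069 m and y of module_mid in the frame of stand between 0.194 and 0.204 m and x of module_mid in the frame of stand between -0.05 and 0.05 m and angle between the x axis of module_mid and the x axis of stand, either way round below 0.07 rad); the robot touches nothing.
It fails at once if a bystander is moved more than 30 mm (distance of any of tray, motor, driver, bracket, carton, partsbin, mug from where it was at the start of the episode above 0.03 m).
It fails at once if the module is lifted clear, more than 60 mm above its resting height on the deck (height (world z) of module_mid above 0.125 m).
It also fails if it takes over 61 s, if anything falls off the work surface, if the arm or the gripper's body presses on something with over 40 N, if the wrist force passes 120 N, or if a joint passes its speed limit or range.

ROBOT

A 7-joint arm with a two-finger parallel gripper is mounted at the origin on the work surface. World frame = base frame: x ahead of the robot, y to its left, z up, the work surface at z = 0. Lengths are in m, angles in rad, forces in N, time in s.
With the tool pointing down it reaches from about 0.425 to 0.825 m from the base axis. Payload 3.6 kg.
Tool frame: the origin (TCP) lies at the very end of the fingers, on their centre line; the grasp point (between the pads) lies 19 mm behind it; z points along the fingers, y is the direction in which the jaws open and shut (so a half turn about z gives the same grasp; the last joint's range is limited). The gripper opens to 93 mm and grips with 3 to 60 N. Pads are 15 mm wide; open, the fingers measure 128 mm over their backs; the gripper's body (75 mm by 188 mm) begins 65 mm behind the grasp point.
Start: joints at [-1.272, 0.615, -0.013, 1.423, 0.008, 1.103, -0.04], TCP at [0.207, 0.616, 0.219] pointing down, gripper open.
Joint ranges: [-3.12, 3.12], [-0.3, 2.06], [-1.34, 1.32], [0.26, 2.42], [-1.36, 4.5], [0.01, 1.98], [-2.84, 2.84]. Speed limits (rad/s): [2.79, 2.79, 3.14, 3.14, 3.14, 3.14, 3.14].

INTERFACE

Orientations are given as a 3x3 rotation matrix whose columns are the frame's x, y, z axes.
In Python, from station import ctrl gives the robot as it stands.
- The arm moves only by the tool carry_out, never from a script. Its argument "plan" is a list of rows, each an object with "linear": the shift along the tool's x, y, z in m, a list of three; "roll": the turn about the tool's z in degrees. A call has 1 to 10 rows; each row shifts and turns the pose as measured when the row begins, along the tool's axes as they then stand; what a row does not reach is not made up. A row lasts 1/10 s, in which the tool goes at most 50 mm and 8.59 degrees, less where a joint would pass 70% of its speed; a pose out of reach is approached as far as the arm can. A call with a gripper value outside its range is refused whole. "hand" is the closure in counts, from 0 (fully open) to 255 (shut), set as the call begins (left out, the last holds). The fingers move at their own pace and stop on an object; "newtons" is the grip in N (left out, the last holds). Time passes only in rows, so rows that do not move let the fingers close. It gives the time, the measured TCP pose, the force and the opening at its end, in the units of the state.
- ctrl.get_state(): the state, without advancing time (a new reading comes with each control period).
- ctrl.get_image(name): name is "scene" or "top"; returns a dict with "color" (420x560x3 uint8, red, green, blue), "mtx" (3x3 intrinsics, pixels), "T" (4x4, takes a point from camera to world coordinates). Camera axes: x right, y down, z forward; pixel columns grow to the right and rows downward; lengths in m; the calibration is good to about 2 mm. A picture is of the moment at which its call begins. There is no depth.
- ctrl.finish_job(): hands the job in, once; it reports no verdict.
The state is a dict: "time": time; "joint_positions": joint angles; "joint_velocities": joint speeds; "joint_efforts": joint torques, N m; "ee_pos": TCP position; "eef_rot": TCP orientation; "contact_force": force on the tool from outside, world axes, zero at the start; "moment": the same for the moment, N m; "width": finger opening in m.
Only numpy, scipy, OpenCV 4.12 (cv2) and the standard library are available. Lean on these libraries where they do the work, as an engineer would, in place of code of your own. Each camera call takes 0.05 s, during which the arm holds its last target.

## Working session

There is one attempt and no reset: what is moved stays moved. The work goes in short steps, Python scripts to look and compute and a tool call to move; the robot and the scene stay as the last step left them, time stands still between calls to the robot, and variables do not carry over. Pictures are saved under pics/ and viewed, and the job is handed in when it is done.

Besides the shell and the picture viewer there is one more tool, called after "Request:" in YAML: its name, and indented under it one key for each argument. carry_out: Moves the arm, as the interface text tells. Its arguments: {"type":"object","properties":{"plan":{"type":"array"},"hand":{"type":"number"},"newtons":{"type":"number"}},"required":["plan"]}

```bash
mkdir -p pics; ls
python3 - <<'E'
from station import ctrl
import cv2,numpy as np
np.set_printoptions(precision=4,suppress=True)
for n in ("scene","top"):
    im=ctrl.get_image(n); cv2.imwrite(f"pics/{n}0.png",cv2.cvtColor(im["color"],cv2.COLOR_RGB2BGR))
    print(n,im["mtx"],im["T"])
s=ctrl.get_state(); print(s)
E
```

```text
pics
scene [[465.9582   0.     271.5177]
 [  0.     465.9582 206.9279]
 [  0.       0.       1.    ]] [[-0.6055  0.505  -0.6151  1.2937]
 [ 0.7957  0.3722 -0.4778  0.599 ]
 [-0.0123 -0.7787 -0.6273  0.8729]
 [ 0.      0.      0.      1.    ]]
top [[474.7527   0.     282.3501]
 [  0.     474.7527 209.0194]
 [  0.       0.       1.    ]] [[ 0.0127 -0.9959  0.0896  0.384 ]
 [-0.9998 -0.0115  0.0139 -0.0449]
 [-0.0128 -0.0897 -0.9959  1.3839]
 [ 0.      0.      0.      1.    ]]
{'time': 0.1, 'joint_positions': array([-1.2725,  0.6158, -0.0126,  1.4247,  0.0081,  1.1034, -0.0404]), 'joint_velocities': array([-0.0006, -0.002 ,  0.0015, -0.0033, -0.0002, -0.0002,  0.0022]), 'joint_efforts': array([  0.0006, -46.0046,   0.2097, -16.6245,  -0.0611,   0.017 ,
         0.0001]), 'ee_pos': array([0.2072, 0.6154, 0.2176]), 'eef_rot': array([[-0.9477,  0.319 , -0.0007],
       [ 0.319 ,  0.9477, -0.0022],
       [-0.    , -0.0023, -1.    ]]), 'contact_force': array([-0.9231, -0.2686,  0.3754]), 'moment': array([-0.0256, -0.0094,  0.0059]), 'width': 0.09317171768843302}
```

View pics/scene0.png

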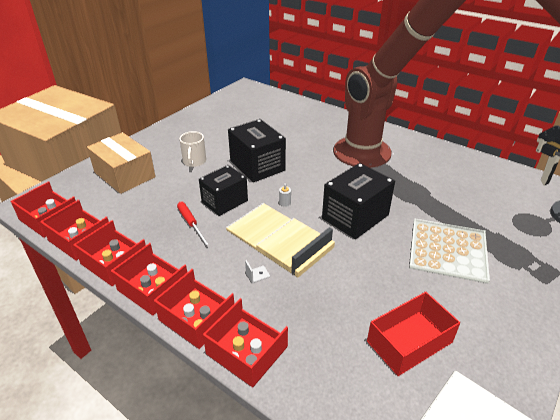

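View pics/top0.png

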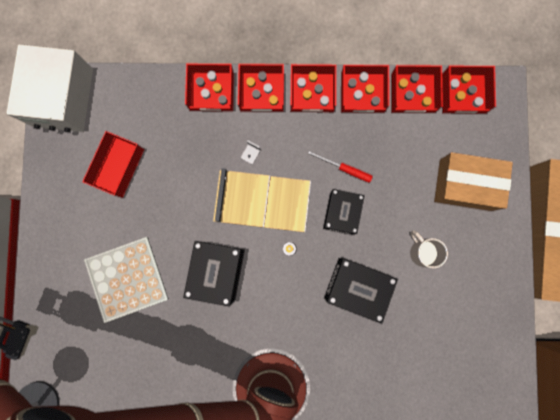

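The top view shows three black boxes: the small one at (344,212), in front of the stand's low end, and larger ones at (213,273) and (362,290). By the description I choose (344,212). The stand is at about (265,200), with its stop on the left at x≈221. I'll measure and check the choice in a close crop.

```bash
cat > h.py <<'E'
import cv2,numpy as np
np.set_printoptions(precision=4,suppress=True)
from station import ctrl
def ray(im,uv,z):
    d=im["T"][:3,:3]@np.linalg.inv(im["mtx"])@np.array([uv[0],uv[1],1.]); o=im["T"][:3,3]
    return o+d*(z-o[2])/d[2]
def proj(im,p):
    R=im["T"][:3,:3];c=R.T@(np.asarray(p,float)-im["T"][:3,3]);q=im["mtx"]@c;return q[:2]/q[2]
def grab(name,fn,box=None,k=3,rot=None):
    im=ctrl.get_image(name);b=cv2.cvtColor(im["color"],cv2.COLOR_RGB2BGR)
    if box: x0,y0,x1,y1=box;b=b[y0:y1,x0:x1]
    cv2.imwrite("pics/"+fn,cv2.resize(b,None,fx=k,fy=k,interpolation=cv2.INTER_CUBIC));return im
E
python3 - <<'E'
from h import *
im=grab("top","t1.png",(200,150,400,260),4); sc=grab("scene","s1.png",(180,150,350,290),4)
hsv=cv2.cvtColor(im["color"],cv2.COLOR_RGB2HSV)
m=((hsv[...,0]>15)&(hsv[...,0]<32)&(hsv[...,1]>60)&(hsv[...,2]>120)).astype(np.uint8)
m[:,:205]=0;m[:,330:]=0;m[:160]=0;m[236:]=0
m=cv2.morphologyEx(m,cv2.MORPH_OPEN,np.ones((3,3)))
c=max(cv2.findContours(m,0,2)[0],key=cv2.contourArea)
r=cv2.minAreaRect(c);print(r);
for p in cv2.boxPoints(r):print(p,ray(im,p,.01)[:2],ray(im,p,.02)[:2])
m=(hsv[...,2]<60).astype(np.uint8)
m[:,:320]=0;m[:,372:]=0;m[:180]=0;m[240:]=0
c=max(cv2.findContours(m,0,2)[0],key=cv2.contourArea)
r=cv2.minAreaRect(c);print(r)
for p in cv2.boxPoints(r):print(p,ray(im,p,.09)[:2])
E
```

```text
((265.2384338378906, 200.89743041992188), (83.7183609008789, 52.8884391784668), 6.788974761962891)
[220.5467 222.2079] [0.467  0.1532] [0.4664 0.1517]
[226.7988 169.6903] [0.6214 0.1386] [0.6197 0.1372]
[309.9301 179.5869] [ 0.5948 -0.1052] [ 0.5932 -0.1048]
[303.6781 232.1045] [ 0.4412 -0.0883] [ 0.4408 -0.088 ]
((343.1153869628906, 211.9230499267578), (33.14362335205078, 39.81156921386719), 11.309930801391602)
[322.9615 228.1923] [ 0.4492 -0.1382]
[330.7692 189.1538] [ 0.5566 -0.159 ]
[363.2692 195.6538] [ 0.5396 -0.248 ]
[355.4615 234.6923] [ 0.4326 -0.2265]
```

View pics/t1.png

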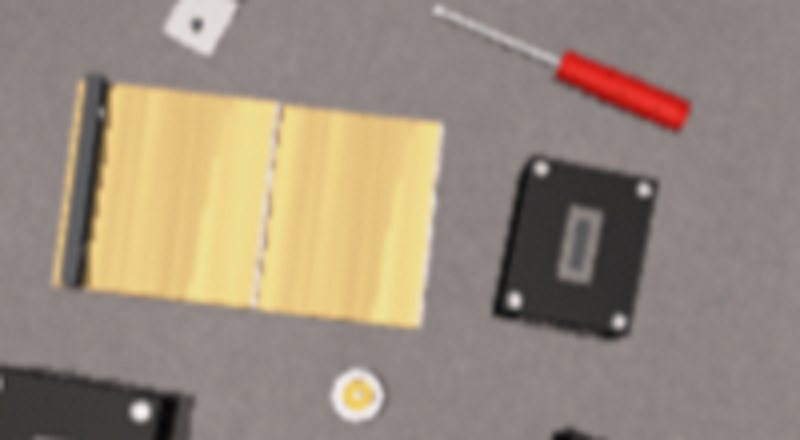

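View pics/s1.png

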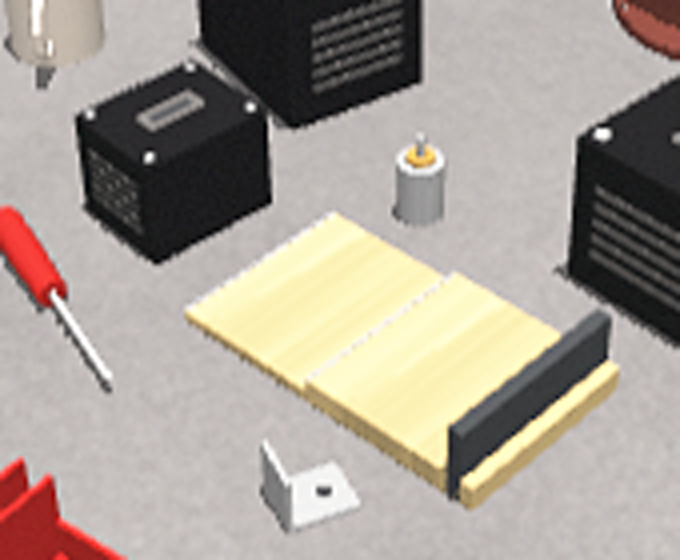

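The crop confirms (344,212): smallest box, socket plate and four screws up, vents on its x ends, facing the low end. Next I need the exact stand and module poses.

```bash
cat >> h.py <<'E'
SO=np.array([0.,0.]);SX=np.array([1.,0]);SY=np.array([0,1.])
import json,os
if os.path.exists('stand.json'):
    a=json.load(open('stand.json'));SO=np.array(a['o']);SX=np.array([np.cos(a['t']),np.sin(a['t'])]);SY=np.array([-SX[1],SX[0]])
def S(p): p=np.asarray(p)[:2]-SO; return np.array([p@SX,p@SY])
def W(x,y): return SO+x*SX+y*SY
E
python3 - <<'E'
from h import *
im=ctrl.get_image("top")
f=lambda u,v:(200+u/4-.375,150+v/4-.375)
A=[ray(im,f(*p),.01)[:2] for p in ((442,123),(421,327))]
B=[ray(im,f(*p),.02)[:2] for p in ((281,104),(256,307))]
C=[ray(im,f(*p),.02)[:2] for p in ((108,84),(88,291))]
for n,q in (("e1",A),("e2",B),("stop",C)):
    d=q[0]-q[1];print(n,q,(q[0]+q[1])/2,np.linalg.norm(d),np.arctan2(d[1],d[0]))
# second view
sc=ctrl.get_image("scene");g=lambda u,v:(180+u/4-.375,150+v/4-.375)
A2=[ray(sc,g(*p),.01)[:2] for p in ((187,315),(335,212))];B2=[ray(sc,g(*p),.02)[:2] for p in ((308,379),(455,273))]
for n,q in (("e1s",A2),("e2s",B2)):
    d=q[0]-q[1];print(n,q,(q[0]+q[1])/2,np.linalg.norm(d),np.arctan2(d[1],d[0]))
dirs=[(q[0]-q[1])/np.linalg.norm(q[0]-q[1]) for q in (A,B,C,A2,B2)]
d=np.mean(dirs,0);t=np.arctan2(d[1],d[0])
sy=np.array([-np.sin(t),np.cos(t)])
o=np.mean([(A[0]+A[1])/2,(B[0]+B[1])/2-.12*sy,(A2[0]+A2[1])/2,(B2[0]+B2[1])/2-.12*sy],0)
print("stand",o,t);json.dump(dict(o=list(o),t=t),open('stand.json','w'))
import importlib,h;importlib.reload(h)
scr=[ray(im,f(*p),.09)[:2] for p in ((540,168),(644,190),(619,321),(515,300))]
c=np.mean(scr,0);dx=scr[0]-scr[3]+scr[1]-scr[2];print("mod",c,h.S(c),"yaw rel",np.arctan2(dx[1],dx[0])-t)
scs=[ray(sc,g(*p),.09)[:2] for p in ((90,114),(190,68),(251,107),(150,158))]
c=np.mean(scs,0);print("mod scene",c,h.S(c))
for n,p,z in (("motor",(357,396),.06),("bracket",(200,30),.03),("drvtip",(438,10),.01),("drvhandle",(625,95),.015)):
    print(n,h.S(ray(im,f(*p),z)))
E
```

```text
e1 [array([ 0.5924, -0.1058]), array([ 0.4434, -0.0918])] [ 0.5179 -0.0988] 0.14970775706206915 -0.09402200371790148
e2 [array([0.6036, 0.0115]), array([0.4559, 0.0273])] [0.5297 0.0194] 0.14852909933293362 -0.10629639452886062
stop [array([0.6169, 0.1377]), array([0.466 , 0.1486])] [0.5415 0.1431] 0.15136743529552535 -0.07220352451983805
e1s [array([ 0.5987, -0.1019]), array([ 0.4457, -0.0902])] [ 0.5222 -0.096 ] 0.15338828857987868 -0.07676111450767865
e2s [array([0.607 , 0.0136]), array([0.46  , 0.0292])] [0.5335 0.0214] 0.14781270725137005 -0.10605661129205744
stand [ 0.5204 -0.0983] -0.09106802028243799
mod [ 0.4975 -0.1967] [-0.0138 -0.1001] yaw rel -0.0944225221114465
mod scene [ 0.502  -0.1959] [-0.0095 -0.0989]
motor [-0.1318  0.0404]
bracket [0.1191 0.1804]
drvtip [0.1554 0.0102]
drvhandle [ 0.1056 -0.1311]
```

Request:
carry_out:
  plan:
    - {"linear": [-0.05,0,0],"roll": 4.4}
    - {"linear": [-0.05,0,0],"roll": 4.4}
    - {"linear": [-0.05,0,0],"roll": 4.4}
    - {"linear": [-0.05,0,0],"roll": 4.4}
    - {"linear": [-0.05,0,0],"roll": 4.4}
    - {"linear": [-0.05,0,0],"roll": 4.4}
    - {"linear": [-0.05,0,0],"roll": 4.4}
    - {"linear": [-0.05,0,0],"roll": 4.4}
    - {"linear": [-0.05,0,0],"roll": 4.4}
    - {"linear": [-0.05,0,0],"roll": 4.4}
  hand: 90
  newtons: 30

```text
time: 1.3
ee_pos: [0.5843, 0.321, 0.2123]
eef_rot: [[-0.455, 0.891, -0.008], [0.891, 0.455, 0.007], [0.01, -0.004, -1.0]]
contact_force: [1.5, 0.1, 0.7]
width: 0.0603
```

Request:
carry_out:
  plan:
    - {"linear": [-0.049,-0.007,0],"roll": 4.4}
    - {"linear": [-0.049,-0.007,0],"roll": 4.4}
    - {"linear": [-0.049,-0.007,0],"roll": 4.4}
    - {"linear": [-0.049,-0.007,0],"roll": 4.4}
    - {"linear": [-0.049,-0.007,0],"roll": 4.4}
    - {"linear": [-0.049,-0.007,0],"roll": 4.4}
    - {"linear": [-0.049,-0.007,0],"roll": 4.4}
    - {"linear": [-0.049,-0.007,0],"roll": 1.0}
    - {"linear": [-0.049,-0.007,0],"roll": 0}
    - {"linear": [-0.049,-0.007,0],"roll": 0}

```text
time: 2.3
ee_pos: [0.5828, -0.1686, 0.2078]
eef_rot: [[0.107, 0.994, -0.002], [0.994, -0.107, 0.006], [0.006, -0.003, -1.0]]
contact_force: [0.3, -0.5, 0.4]
width: 0.0599
```

```bash
cat > st.py <<'E'
from h import *
import sys
s=ctrl.get_state();p=s["ee_pos"];R=s["eef_rot"]
print("t",s["time"],"stand xy",S(p),"z",p[2],"F",s["contact_force"],"ty ang rel stand deg",np.degrees(np.arctan2(R[1,1],R[0,1])-np.arctan2(SX[1],SX[0])))
if len(sys.argv)>3:
    t=np.array([*W(float(sys.argv[1]),float(sys.argv[2])),float(sys.argv[3])]);print("tool delta",R.T@(t-p))
E
python3 - <<'E'
import json;a=json.load(open('stand.json'));a['t']=-.095;json.dump(a,open('stand.json','w'))
E
python3 st.py -0.012 -0.187 0.2
```

```text
t 2.3 stand xy [ 0.0688 -0.0641] z 0.20777788441759348 F [ 0.3385 -0.5054  0.3503] ty ang rel stand deg -0.6727663566065867
tool delta [-0.1239 -0.0793  0.0073]
```

Request:
carry_out:
  plan:
    - {"linear": [-0.038,-0.024,0],"roll": -0.7}
    - {"linear": [-0.038,-0.024,0],"roll": 0}
    - {"linear": [-0.038,-0.024,0],"roll": 0}
    - {"linear": [-0.01,-0.007,0],"roll": 0}
    - {"linear": [0,0,0],"roll": 0}

```text
time: 2.8
ee_pos: [0.4839, -0.2986, 0.208]
eef_rot: [[0.109, 0.994, -0.002], [0.994, -0.109, -0.001], [-0.001, -0.002, -1.0]]
contact_force: [0.5, -0.5, -0.5]
width: 0.0604
```

```bash
python3 st.py -0.012 -0.187 0.03; python3 -c "
from h import *
grab('scene','s2.png',(150,80,350,290),3)"
```

```text
t 2.8 stand xy [-0.0173 -0.2029] z 0.2080249001901281 F [ 0.4661 -0.463  -0.5385] ty ang rel stand deg -0.8270139289414814
tool delta [0.0161 0.0054 0.178 ]
```

View pics/s2.png

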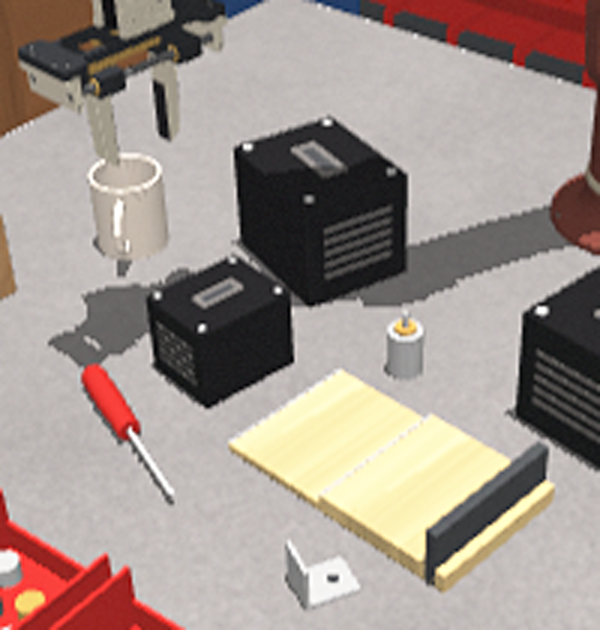

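Run:
```python
from h import *
im=grab("top","t2.png",(300,170,450,340),4)
for p in ((341,261),(397,278),(382,321),(327,304),(332,258)):
    print(p,[S(ray(im,p,z)) for z in (.11,.13,.15)])
```

```text
(341, 261) [array([-0.1501, -0.1016]), array([-0.1499, -0.0994]), array([-0.1498, -0.0972])]
(397, 278) [array([-0.1787, -0.2534]), array([-0.1781, -0.2487]), array([-0.1775, -0.2441])]
(382, 321) [array([-0.2947, -0.2239]), array([-0.2923, -0.2197]), array([-0.2899, -0.2156])]
(327, 304) [array([-0.2666, -0.0758]), array([-0.2646, -0.074 ]), array([-0.2626, -0.0722])]
(332, 258) [array([-0.1447, -0.077 ]), array([-0.1447, -0.0752]), array([-0.1446, -0.0734])]
```

View pics/t2.png

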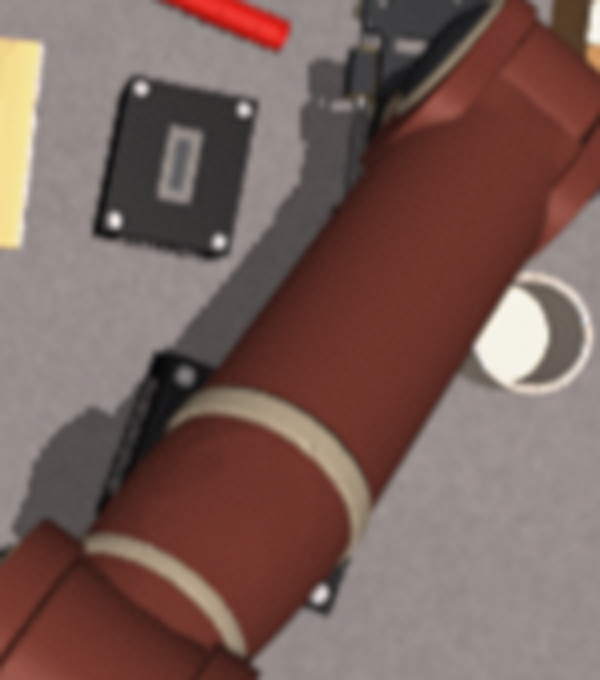

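Request:
carry_out:
  plan:
    - {"linear": [0.003,0.004,0.045],"roll": -0.8}
    - {"linear": [0.003,0.003,0.045],"roll": 0}
    - {"linear": [0.003,0.002,0.045],"roll": 0}
    - {"linear": [0,0,0.03],"roll": 0}
    - {"linear": [0,0,0.005],"roll": 0}
    - {"linear": [0,0,0],"roll": 0}

```text
time: 3.5
ee_pos: [0.5126, -0.2738, 0.0339]
eef_rot: [[0.065, 0.998, 0.014], [0.998, -0.065, 0.006], [0.007, 0.013, -1.0]]
contact_force: [0.4, -0.7, 0.4]
width: 0.06
```

```bash
python3 st.py -0.01 -0.08 0.025
```

```text
t 3.5 stand xy [ 0.0089 -0.1754] z 0.0339343963640935 F [ 0.3676 -0.7023  0.4232] ty ang rel stand deg 1.706699845694357
tool delta [ 0.0959 -0.0162  0.0094]
```

Request:
carry_out:
  plan:
    - {"linear": [0,-0.014,0.005],"roll": 1.7}
    - {"linear": [0,0,0.001],"roll": 0}
    - {"linear": [0,0,0],"roll": 0}
    - {"linear": [0.01,0,0],"roll": 0}
    - {"linear": [0.01,0,0],"roll": 0}
    - {"linear": [0.01,0,0],"roll": 0}

```text
time: 4.1
ee_pos: [0.5114, -0.2438, 0.0354]
eef_rot: [[0.091, 0.995, 0.032], [0.996, -0.09, -0.004], [-0.001, 0.032, -0.999]]
contact_force: [0.2, -3.4, -2.1]
width: 0.0599
```

```bash
python3 st.py -0.01 -0.0975 0.025
```

```text
t 4.1 stand xy [ 0.0048 -0.1457] z 0.03541177157812473 F [ 0.1967 -3.4002 -2.0991] ty ang rel stand deg 0.24882802952640062
tool delta [ 0.0483 -0.0149  0.0099]
```

```bash
python3 -c "
from h import *
s=ctrl.get_state();print(s['joint_positions'],s['joint_velocities'],s['ee_pos'],s['contact_force'])
grab('scene','s3.png',(150,80,350,290),3)"
```

```text
[ 0.2527  0.7302  0.2509  1.8786 -0.3462  0.5442  0.6448] [-0.1989 -0.0448  0.0222  0.1041 -0.0249 -0.0759 -0.1328] [ 0.5114 -0.2438  0.0354] [ 0.1967 -3.4002 -2.0991]
```

View pics/s3.png

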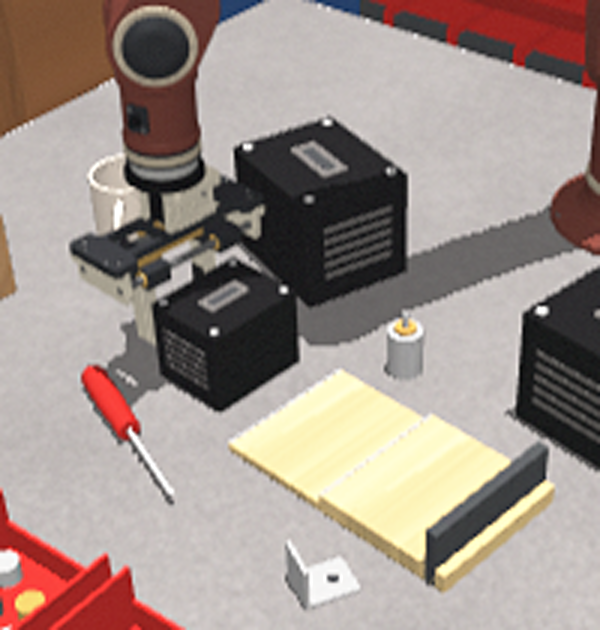

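Request:
carry_out:
  plan:
    - {"linear": [-0.02,0,0],"roll": 0}
    - {"linear": [0,0,0],"roll": 0}

```text
time: 4.35
ee_pos: [0.5108, -0.2579, 0.0357]
eef_rot: [[0.083, 0.996, 0.031], [0.997, -0.083, 0.001], [0.004, 0.031, -1.0]]
contact_force: [-0.5, 0.3, -0.5]
width: 0.0604
```

Request:
carry_out:
  plan:
    - {"linear": [0,0,0],"roll": 0}

```text
time: 4.45
ee_pos: [0.5109, -0.2558, 0.0354]
eef_rot: [[0.082, 0.996, 0.031], [0.997, -0.082, 0.004], [0.006, 0.03, -1.0]]
contact_force: [-0.3, 1.2, -0.4]
width: 0.0599
```

Request:
carry_out:
  plan:
    - {"linear": [0,-0.015,0],"roll": 0}

```text
time: 4.55
ee_pos: [0.498, -0.2532, 0.035]
eef_rot: [[0.079, 0.996, 0.033], [0.997, -0.079, 0.004], [0.007, 0.032, -0.999]]
contact_force: [0.4, -0.0, -0.3]
width: 0.0604
```

Request:
carry_out:
  plan:
    - {"linear": [0,0,0],"roll": 0}

```text
time: 4.65
ee_pos: [0.4957, -0.2516, 0.0346]
eef_rot: [[0.08, 0.996, 0.029], [0.997, -0.08, 0.007], [0.009, 0.029, -1.0]]
contact_force: [-0.1, 0.1, 0.2]
width: 0.0603
```

Request:
carry_out:
  plan:
    - {"linear": [0.01,0,0.006],"roll": 0.8}
    - {"linear": [0.012,0,0.003],"roll": 0}
    - {"linear": [0.012,0,0],"roll": 0}
    - {"linear": [0.012,0,0],"roll": 0}
    - {"linear": [0.01,0,0],"roll": 0}

```text
time: 5.15
ee_pos: [0.5048, -0.2009, 0.0267]
eef_rot: [[0.1, 0.994, 0.037], [0.995, -0.099, -0.008], [-0.005, 0.038, -0.999]]
contact_force: [-1.1, -4.4, 2.2]
width: 0.06
```

```bash
python3 st.py -0.01 -0.0975 0.03;  python3 -c "
from h import *
grab('scene','s4.png',(150,80,350,290),3)"
```

```text
t 5.15 stand xy [-0.0058 -0.1037] z 0.026747541374171173 F [-1.0812 -4.4273  2.2295] ty ang rel stand deg -0.2648047084368218
tool delta [ 0.0061 -0.0041 -0.0034]
```

View pics/s4.png

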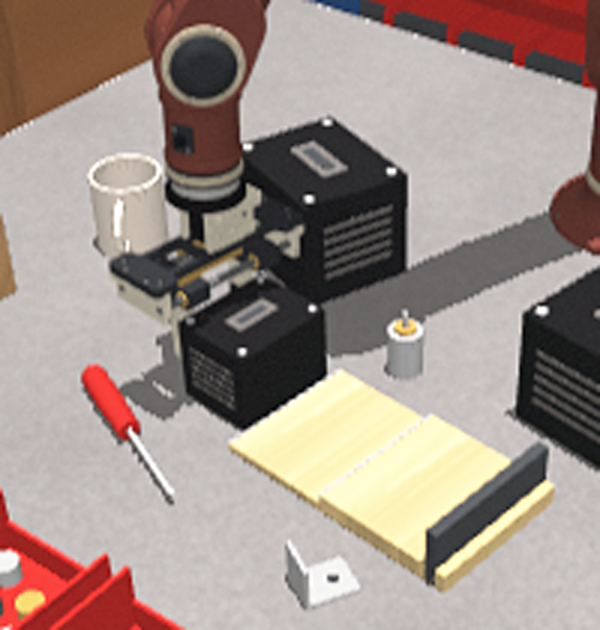

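Request:
carry_out:
  plan:
    - {"linear": [0.006,0,0],"roll": 0}
    - {"linear": [0.004,0,0],"roll": 0}

```text
time: 5.4
ee_pos: [0.5049, -0.198, 0.0282]
eef_rot: [[0.102, 0.994, 0.039], [0.995, -0.102, -0.022], [-0.018, 0.041, -0.999]]
contact_force: [-2.0, -6.7, 2.3]
width: 0.0598
```

Request:
carry_out:
  plan:
    - {"linear": [0.003,0,0],"roll": 0}

```text
time: 5.5
ee_pos: [0.5048, -0.1979, 0.0286]
eef_rot: [[0.104, 0.994, 0.039], [0.994, -0.103, -0.026], [-0.022, 0.042, -0.999]]
contact_force: [-0.6, -7.0, 2.3]
width: 0.0601
```

```bash
python3 st.py -0.01 -0.0975 0.03;  python3 -c "
from h import *
grab('scene','s5.png',(180,130,330,270),4);grab('top','t5.png',(250,150,400,260),4)"
```

```text
t 5.5 stand xy [-0.0061 -0.1007] z 0.02856773358453893 F [-0.5595 -7.0296  2.271 ] ty ang rel stand deg -0.493628931821038
tool delta [ 0.0031 -0.0039 -0.0017]
```

View pics/s5.png

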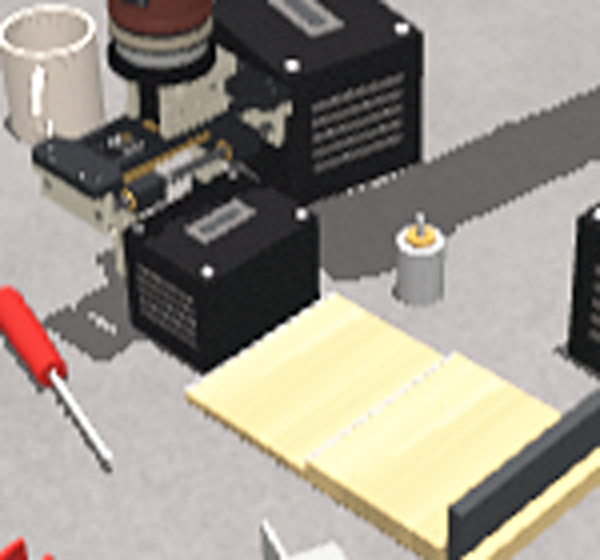

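View pics/t5.png

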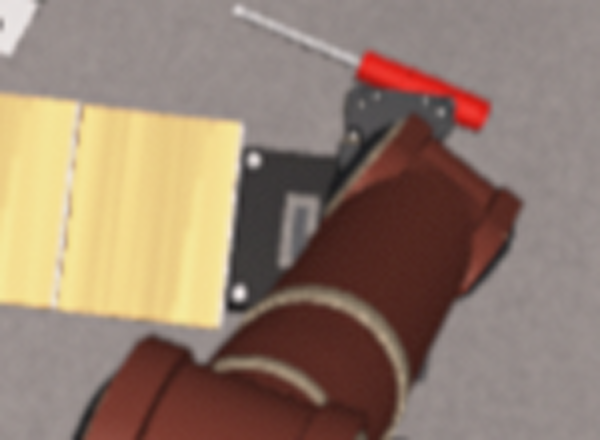

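Request:
carry_out:
  plan:
    - {"linear": [-0.015,0,0],"roll": 0}
    - {"linear": [0,0,-0.03],"roll": -0.5}
    - {"linear": [0,0,-0.012],"roll": 0}
    - {"linear": [0,0,0],"roll": 0}

```text
time: 6.0
ee_pos: [0.5008, -0.2044, 0.0696]
eef_rot: [[0.091, 0.995, 0.033], [0.996, -0.091, -0.015], [-0.012, 0.034, -0.999]]
contact_force: [0.2, -0.7, 0.1]
width: 0.0605
```

```bash
python3 st.py -0.008 -0.1007 0.072;python3 -c "
from h import *
print(ctrl.get_state()['eef_rot'])
grab('scene','s6.png',(180,130,330,270),4)"
```

```text
t 6.0 stand xy [-0.0094 -0.1076] z 0.06957544291076222 F [ 0.1698 -0.6662  0.1243] ty ang rel stand deg 0.24571253334114876
tool delta [ 0.0068  0.0016 -0.0025]
[[ 0.091   0.9953  0.0332]
 [ 0.9958 -0.0905 -0.0154]
 [-0.0123  0.0345 -0.9993]]
```

View pics/s6.png

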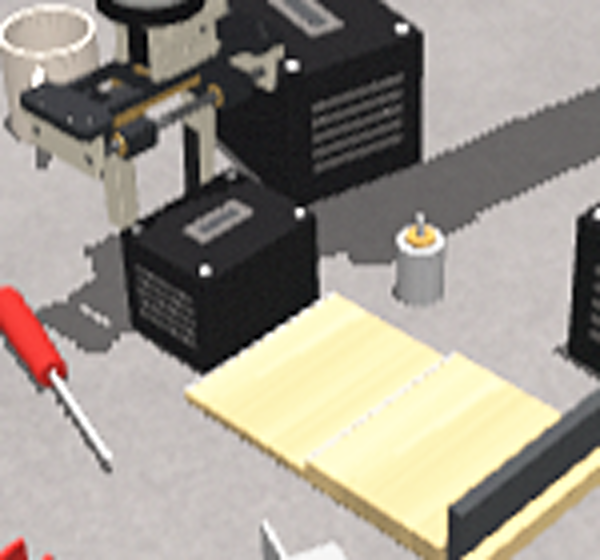

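Request:
carry_out:
  plan:
    - {"linear": [0.008,0.001,-0.001],"roll": 0}
    - {"linear": [0.009,0,-0.009],"roll": 0}
    - {"linear": [0.01,0,-0.0085],"roll": 0}

```text
time: 6.35
ee_pos: [0.5027, -0.1834, 0.0861]
eef_rot: [[0.099, 0.995, 0.033], [0.995, -0.098, -0.026], [-0.023, 0.035, -0.999]]
contact_force: [-0.5, -4.1, 3.0]
width: 0.0603
```

```bash
python3 st.py -0.008 -0.086 0.087;python3 -c "
from h import *
print(ctrl.get_state()['eef_rot'])
grab('scene','s7.png',(180,130,330,270),4)"
```

```text
t 6.35 stand xy [-0.0096 -0.0864] z 0.0860972253523972 F [-0.5103 -4.1471  3.0425] ty ang rel stand deg -0.1714193204850072
tool delta [ 0.0004  0.0016 -0.0009]
[[ 0.0986  0.9946  0.0328]
 [ 0.9949 -0.0978 -0.0262]
 [-0.0229  0.0352 -0.9991]]
```

View pics/s7.png

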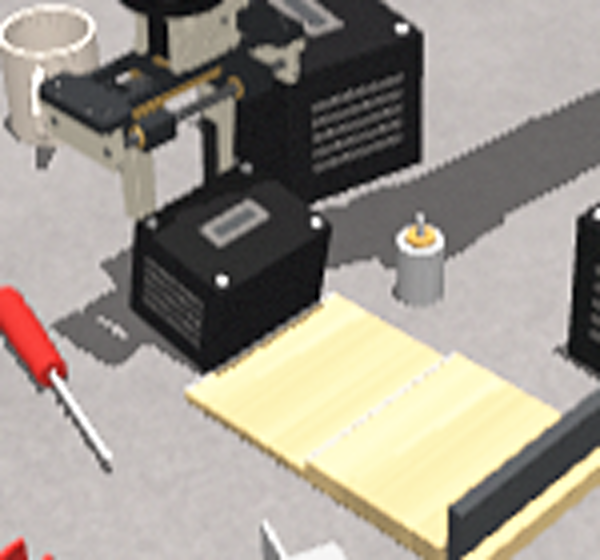

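Request:
carry_out:
  plan:
    - {"linear": [0.0105,0.001,-0.0095],"roll": 0}
    - {"linear": [0.0115,0,-0.0085],"roll": 0}
    - {"linear": [0.012,0,-0.0075],"roll": 0}

```text
time: 6.7
ee_pos: [0.5051, -0.1484, 0.1101]
eef_rot: [[0.099, 0.995, 0.029], [0.995, -0.098, -0.029], [-0.026, 0.032, -0.999]]
contact_force: [0.8, -1.0, -0.7]
width: 0.0603
```

```bash
python3 st.py -0.008 -0.058 0.1065;python3 -c "
from h import *
print(ctrl.get_state()['eef_rot'])
grab('scene','s8.png',(180,130,330,270),4)"
```

```text
t 6.7 stand xy [-0.0105 -0.0513] z 0.11007169011298652 F [ 0.7935 -1.016  -0.7147] ty ang rel stand deg -0.16820993950845206
tool delta [-0.0066  0.0024  0.0038]
[[ 0.0986  0.9947  0.0294]
 [ 0.9948 -0.0977 -0.0294]
 [-0.0263  0.0321 -0.9991]]
```

View pics/s8.png

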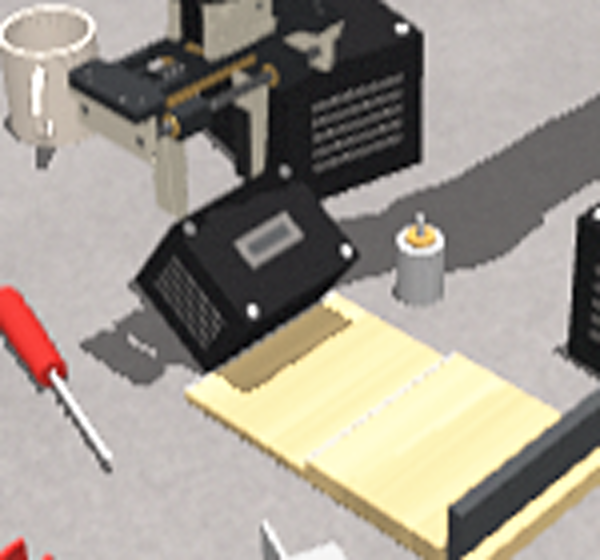

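Request:
carry_out:
  plan:
    - {"linear": [0.012,0.001,-0.0045],"roll": 0}
    - {"linear": [0.012,0.001,-0.0035],"roll": 0}
    - {"linear": [0.011,0,-0.0025],"roll": 0}

```text
time: 7.05
ee_pos: [0.5097, -0.1076, 0.1184]
eef_rot: [[0.094, 0.995, 0.026], [0.995, -0.093, -0.026], [-0.023, 0.028, -0.999]]
contact_force: [1.0, -0.5, 0.3]
width: 0.0606
```

```bash
python3 st.py -0.008 -0.058 0.1065;python3 -c "
from h import *
grab('scene','s9.png',(180,130,330,270),4)"
```

```text
t 7.05 stand xy [-0.0097 -0.0103] z 0.11842276379570747 F [ 1.0254 -0.4595  0.3085] ty ang rel stand deg 0.07919767280470674
tool delta [-0.0474  0.0013  0.0131]
```

View pics/s9.png

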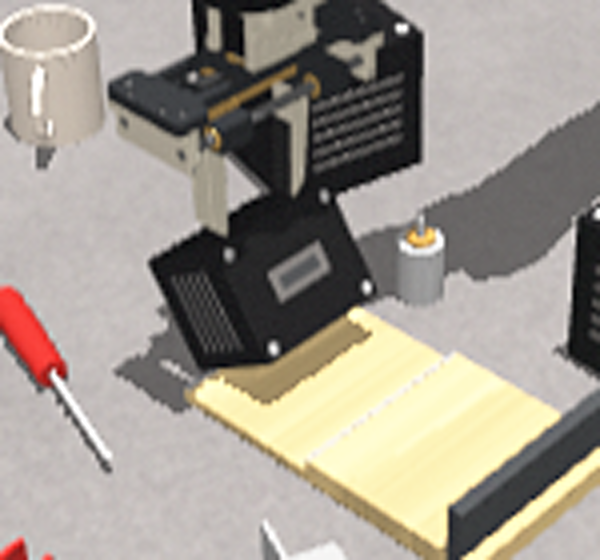

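Request:
carry_out:
  plan:
    - {"linear": [0.01,0,-0.001],"roll": 0}
    - {"linear": [0.003,0,-0.003],"roll": 0}

```text
time: 7.3
ee_pos: [0.5106, -0.0897, 0.1213]
eef_rot: [[0.089, 0.996, 0.024], [0.996, -0.089, -0.022], [-0.02, 0.025, -0.999]]
contact_force: [0.5, -0.6, -0.6]
width: 0.06
```

```bash
python3 st.py;python3 -c "
from h import *
grab('scene','s10.png',(180,130,330,270),4)"
```

```text
t 7.3 stand xy [-0.0106  0.0076] z 0.12129778252922838 F [ 0.489  -0.6067 -0.5635] ty ang rel stand deg 0.34361858607058543
```

View pics/s10.png

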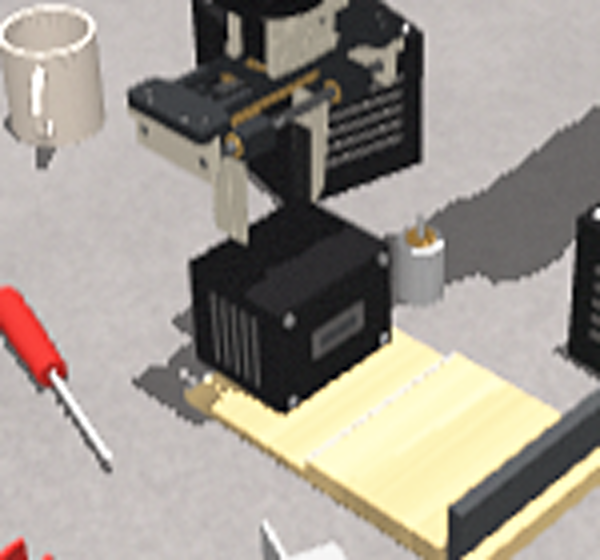

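Request:
carry_out:
  plan:
    - {"linear": [-0.02,0,-0.01],"roll": 0}
    - {"linear": [-0.025,0,0],"roll": 0.3}
    - {"linear": [-0.02,0,0],"roll": 0}
    - {"linear": [0,0,0],"roll": 0}

```text
time: 7.75
ee_pos: [0.5047, -0.1567, 0.1339]
eef_rot: [[0.094, 0.995, 0.025], [0.995, -0.093, -0.024], [-0.022, 0.027, -0.999]]
contact_force: [-0.0, -0.1, 0.2]
width: 0.0606
```

```bash
python3 st.py -0.01 -0.05 0.042;python3 -c "
from h import *
grab('scene','s11.png',(180,130,330,270),4);grab('top','t11.png',(230,150,380,260),4)"
```

```text
t 7.75 stand xy [-0.01   -0.0597] z 0.1338709543383043 F [-0.008  -0.1359  0.1689] ty ang rel stand deg 0.10254254292510179
tool delta [ 0.0117 -0.0025  0.0916]
```

View pics/s11.png

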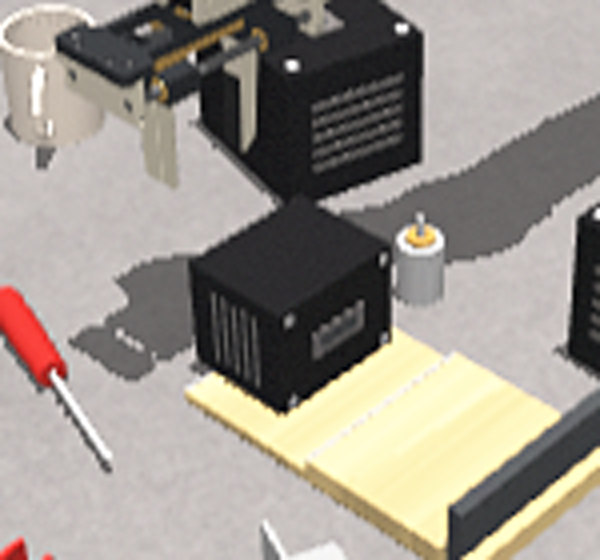

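View pics/t11.png

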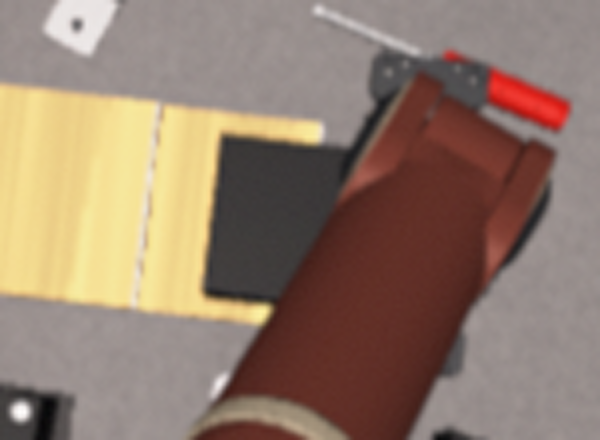

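Request:
carry_out:
  plan:
    - {"linear": [0.004,0,0.04],"roll": 0}
    - {"linear": [0.002,0,0.035],"roll": 0}
    - {"linear": [0,0,0.015],"roll": 0}
    - {"linear": [0,0,0],"roll": 0}

```text
time: 8.25
ee_pos: [0.511, -0.1421, 0.0412]
eef_rot: [[0.082, 0.996, 0.029], [0.997, -0.081, -0.017], [-0.015, 0.03, -0.999]]
contact_force: [-0.8, -0.4, -0.8]
width: 0.0604
```

```bash
python3 st.py -0.012 0.019 0.042;python3 -c "
from h import *
print(ctrl.get_state()['eef_rot'])
grab('scene','s12.png',(180,130,330,270),4)"
```

```text
t 8.25 stand xy [-0.0052 -0.0446] z 0.0412347067782344 F [-0.8187 -0.4331 -0.786 ] ty ang rel stand deg 0.7778561238874142
tool delta [ 0.0636 -0.006  -0.0019]
[[ 0.0818  0.9962  0.0286]
 [ 0.9965 -0.0813 -0.0169]
 [-0.0145  0.0299 -0.9994]]
```

View pics/s12.png

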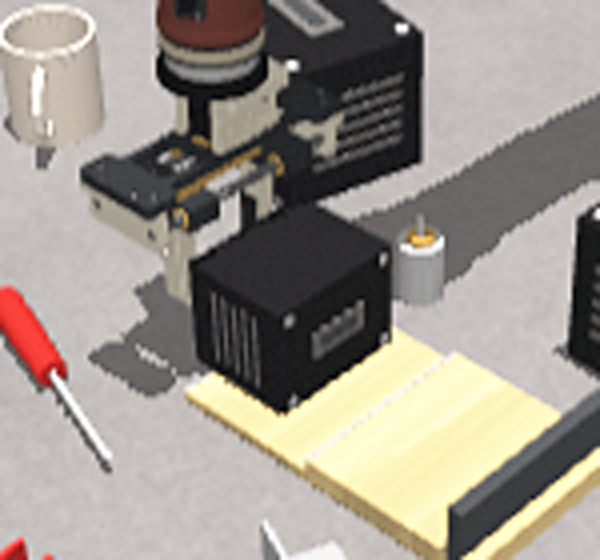

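Request:
carry_out:
  plan:
    - {"linear": [0.01,-0.004,0],"roll": 0.8}
    - {"linear": [0.013,0,0],"roll": 0}
    - {"linear": [0.013,0,0],"roll": 0}
    - {"linear": [0.013,0,0],"roll": 0}
    - {"linear": [0.01,0,0],"roll": 0}

```text
time: 8.8
ee_pos: [0.5154, -0.0827, 0.0453]
eef_rot: [[0.1, 0.994, 0.038], [0.995, -0.099, -0.024], [-0.02, 0.041, -0.999]]
contact_force: [-0.3, -1.8, -1.1]
width: 0.0602
```

```bash
python3 st.py -0.012 0.019 0.042;python3 -c "
from h import *
print(ctrl.get_state()['eef_rot'])
grab('scene','s13.png',(180,130,330,270),4)"
```

```text
t 8.8 stand xy [-0.0065  0.015 ] z 0.04532476758741477 F [-0.267  -1.8312 -1.0957] ty ang rel stand deg -0.22251309761158355
tool delta [ 0.004  -0.0057  0.003 ]
[[ 0.0995  0.9943  0.0385]
 [ 0.9948 -0.0986 -0.0241]
 [-0.0202  0.0407 -0.999 ]]
```

View pics/s13.png

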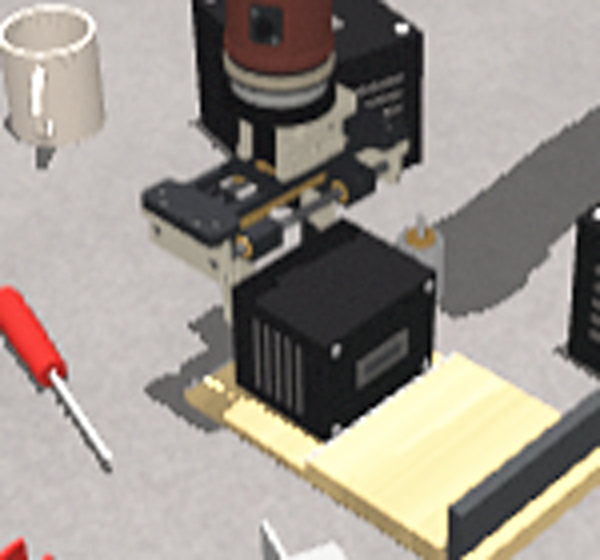

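Request:
carry_out:
  plan:
    - {"linear": [0.006,0,0.002],"roll": 0}
    - {"linear": [0.005,0,0.001],"roll": 0}

```text
time: 9.05
ee_pos: [0.516, -0.0791, 0.0451]
eef_rot: [[0.103, 0.994, 0.041], [0.994, -0.102, -0.036], [-0.031, 0.045, -0.999]]
contact_force: [-4.0, -9.4, 6.2]
width: 0.0602
```

Request:
carry_out:
  plan:
    - {"linear": [0.004,0,0],"roll": 0}

```text
time: 9.15
ee_pos: [0.5159, -0.0787, 0.046]
eef_rot: [[0.106, 0.993, 0.042], [0.994, -0.104, -0.04], [-0.036, 0.046, -0.998]]
contact_force: [-0.6, -6.5, 2.5]
width: 0.0602
```

```bash
python3 st.py -0.012 0.019 0.082;python3 -c "
from h import *
print(ctrl.get_state()['eef_rot'])
grab('scene','s14.png',(180,130,330,270),4);grab('top','t14.png',(210,150,360,260),4)"
```

```text
t 9.15 stand xy [-0.0063  0.0191] z 0.04600424339286789 F [-0.6348 -6.537   2.4678] ty ang rel stand deg -0.5513743715610414
tool delta [-0.0014 -0.0041 -0.0362]
[[ 0.106   0.9935  0.042 ]
 [ 0.9937 -0.1043 -0.0404]
 [-0.0358  0.046  -0.9983]]
```

View pics/s14.png

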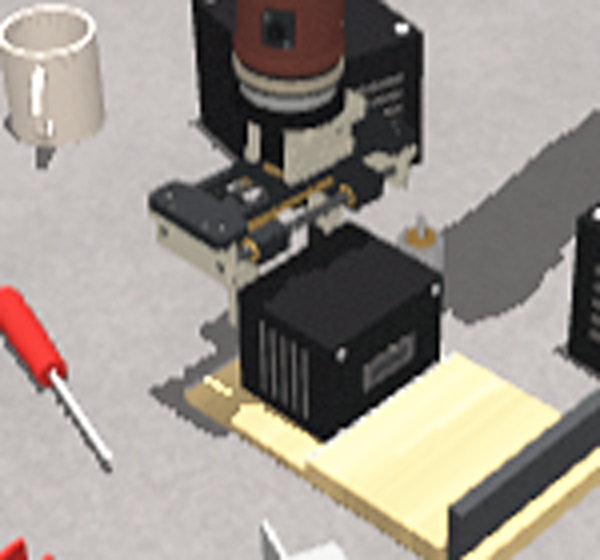

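View pics/t14.png

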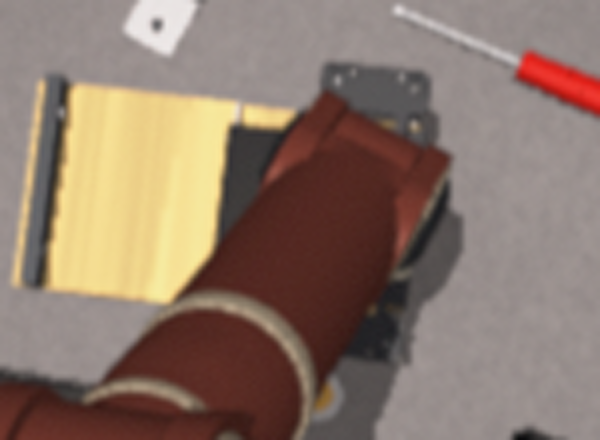

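Request:
carry_out:
  plan:
    - {"linear": [-0.015,0,0],"roll": 0}
    - {"linear": [0,-0.003,-0.027],"roll": -0.5}
    - {"linear": [0,0,-0.009],"roll": 0}
    - {"linear": [0,0,0],"roll": 0}

```text
time: 9.65
ee_pos: [0.5102, -0.0897, 0.0841]
eef_rot: [[0.095, 0.995, 0.043], [0.995, -0.094, -0.038], [-0.033, 0.046, -0.998]]
contact_force: [-0.5, 0.1, -0.2]
width: 0.06
```

```bash
python3 st.py -0.008 0.019 0.080;python3 -c "
from h import *
print(ctrl.get_state()['eef_rot'])"
```

```text
t 9.65 stand xy [-0.0109  0.0076] z 0.08406635600723844 F [-0.5358  0.0831 -0.2289] ty ang rel stand deg 0.05110514922103675
tool delta [0.0115 0.0027 0.0038]
[[ 0.0955  0.9945  0.0427]
 [ 0.9949 -0.0939 -0.0377]
 [-0.0334  0.0461 -0.9984]]
```

Request:
carry_out:
  plan:
    - {"linear": [0.007,0.001,0.004],"roll": 0}
    - {"linear": [0.006,0,0],"roll": 0}
    - {"linear": [0.009,0,-0.0095],"roll": 0}
    - {"linear": [0.0105,0,-0.009],"roll": 0}

```text
time: 10.05
ee_pos: [0.5139, -0.0641, 0.0961]
eef_rot: [[0.103, 0.994, 0.044], [0.994, -0.101, -0.051], [-0.046, 0.049, -0.998]]
contact_force: [-1.1, -6.2, 2.8]
width: 0.0603
```

```bash
python3 st.py -0.008 0.0335 0.096;python3 -c "
from h import *
print(ctrl.get_state()['eef_rot'])
grab('scene','s15.png',(180,130,330,270),4)"
```

```text
t 10.05 stand xy [-0.0097  0.0334] z 0.09614488487582577 F [-1.0824 -6.1631  2.8417] ty ang rel stand deg -0.36147083056129087
tool delta [0.0002 0.0016 0.0002]
[[ 0.1033  0.9937  0.0436]
 [ 0.9936 -0.101  -0.0507]
 [-0.046   0.0486 -0.9978]]
```

View pics/s15.png

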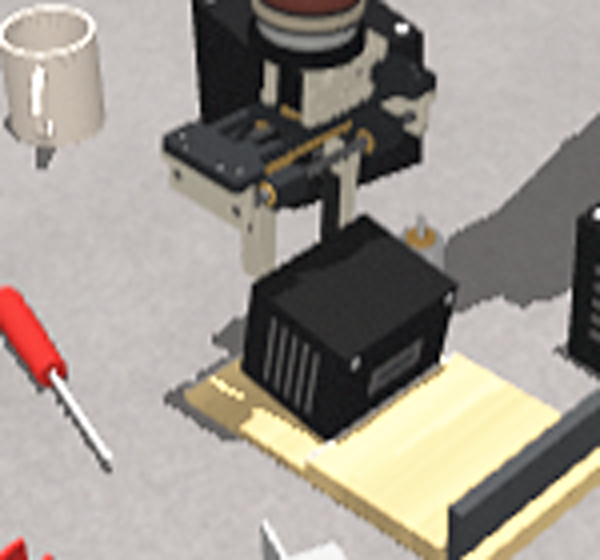

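Request:
carry_out:
  plan:
    - {"linear": [0.0105,0,-0.0105],"roll": 0}
    - {"linear": [0.0115,0,-0.009],"roll": 0}
    - {"linear": [0.012,0,-0.008],"roll": 0}

```text
time: 10.4
ee_pos: [0.5156, -0.0292, 0.121]
eef_rot: [[0.103, 0.994, 0.04], [0.993, -0.1, -0.056], [-0.052, 0.046, -0.998]]
contact_force: [-0.4, -1.0, -0.6]
width: 0.0604
```

```bash
python3 st.py -0.008 0.068 0.118;python3 -c "
from h import *
grab('scene','s16.png',(180,130,330,270),4)"
```

```text
t 10.4 stand xy [-0.0113  0.0683] z 0.12101711949653743 F [-0.4377 -1.0131 -0.6426] ty ang rel stand deg -0.3274205868369861
tool delta [-0.0001  0.0031  0.0032]
```

View pics/s16.png

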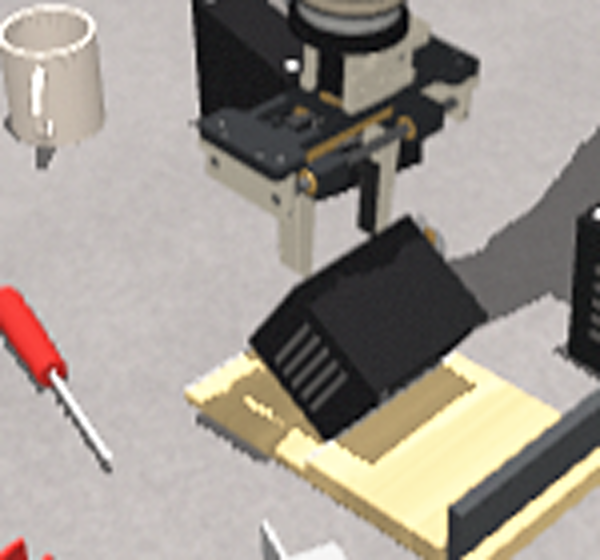

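Request:
carry_out:
  plan:
    - {"linear": [0.012,0.001,-0.005],"roll": 0}
    - {"linear": [0.012,0.001,-0.004],"roll": 0}
    - {"linear": [0.011,0,-0.003],"roll": 0}

```text
time: 10.75
ee_pos: [0.5202, 0.0114, 0.1298]
eef_rot: [[0.098, 0.995, 0.037], [0.994, -0.096, -0.054], [-0.05, 0.042, -0.998]]
contact_force: [0.1, -0.3, 0.6]
width: 0.0604
```

```bash
python3 st.py;python3 -c "
from h import *
grab('scene','s17.png',(180,130,330,270),4)"
```

```text
t 10.75 stand xy [-0.0106  0.1092] z 0.12977045212213614 F [ 0.1089 -0.3226  0.5699] ty ang rel stand deg -0.04300703212279748
```

View pics/s17.png

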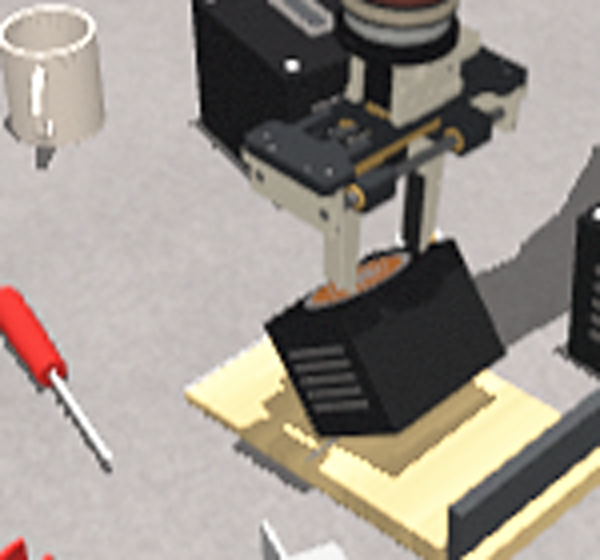

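Request:
carry_out:
  plan:
    - {"linear": [0.01,0,-0.002],"roll": 0}
    - {"linear": [0.003,0,-0.004],"roll": 0}

```text
time: 11.0
ee_pos: [0.5208, 0.0294, 0.1343]
eef_rot: [[0.093, 0.995, 0.035], [0.995, -0.091, -0.052], [-0.048, 0.04, -0.998]]
contact_force: [-1.2, 0.5, -0.2]
width: 0.0601
```

```bash
python3 st.py;python3 -c "
from h import *
grab('scene','s18.png',(180,130,330,270),4)"
```

```text
t 11.0 stand xy [-0.0117  0.1271] z 0.13425708616025833 F [-1.2368  0.5115 -0.2376] ty ang rel stand deg 0.22003990697216738
```

View pics/s18.png

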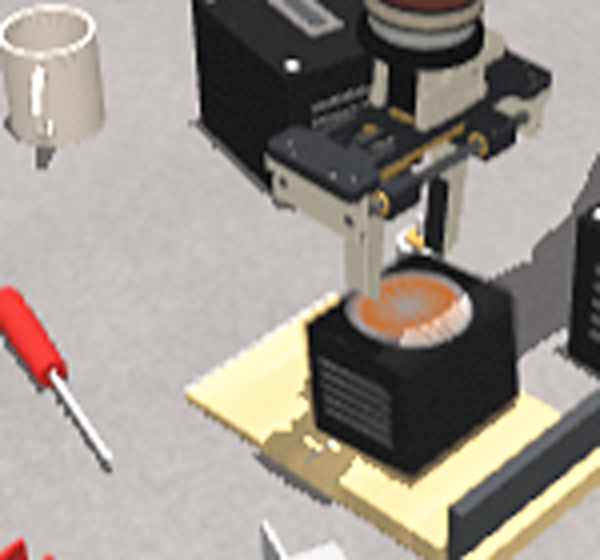

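Request:
carry_out:
  plan:
    - {"linear": [-0.02,0,-0.01],"roll": 0}
    - {"linear": [-0.025,0,0],"roll": 0.2}
    - {"linear": [-0.015,0,0],"roll": 0}
    - {"linear": [0,0,0],"roll": 0}

```text
time: 11.45
ee_pos: [0.5148, -0.0382, 0.1512]
eef_rot: [[0.1, 0.994, 0.039], [0.994, -0.098, -0.056], [-0.051, 0.044, -0.998]]
contact_force: [0.3, -0.2, 0.1]
width: 0.0602
```

```bash
python3 st.py -0.01 0.07 0.052;python3 -c "
from h import *
print(ctrl.get_state()['eef_rot'])
grab('scene','s19.png',(180,130,330,270),4);grab('top','t19.png',(200,150,350,260),4)"
```

```text
t 11.45 stand xy [-0.0113  0.0592] z 0.15118013839203892 F [ 0.3465 -0.1613  0.0519] ty ang rel stand deg -0.1901809065283858
tool delta [ 0.0159 -0.0032  0.0984]
[[ 0.1003  0.9942  0.039 ]
 [ 0.9936 -0.0981 -0.0556]
 [-0.0514  0.0443 -0.9977]]
```

View pics/s19.png

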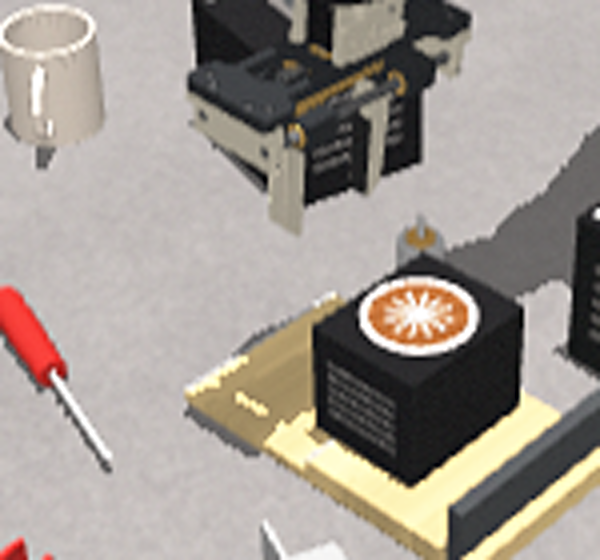

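View pics/t19.png

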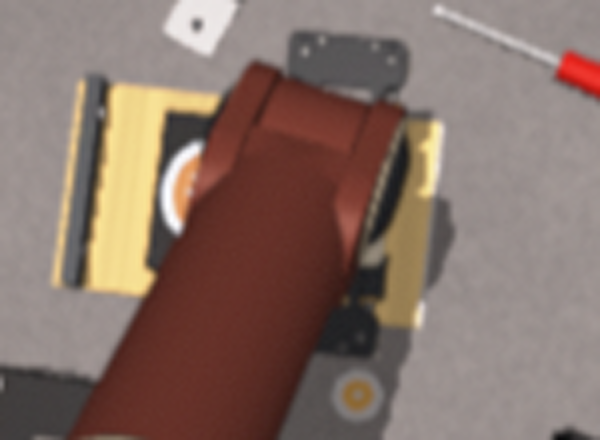

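Request:
carry_out:
  plan:
    - {"linear": [0.004,0,0.042],"roll": 0}
    - {"linear": [0.004,0,0.038],"roll": 0}
    - {"linear": [0,0,0.015],"roll": 0}
    - {"linear": [0,0,0],"roll": 0}

```text
time: 11.95
ee_pos: [0.5228, -0.0294, 0.0545]
eef_rot: [[0.093, 0.995, 0.045], [0.995, -0.091, -0.05], [-0.046, 0.05, -0.998]]
contact_force: [0.2, -1.0, 0.2]
width: 0.0598
```

```bash
python3 st.py -0.012 0.14 0.052;python3 -c "
from h import *
print(ctrl.get_state()['eef_rot'])"
```

```text
t 11.95 stand xy [-0.0041  0.0687] z 0.054464853338130614 F [ 0.1596 -0.966   0.2244] ty ang rel stand deg 0.22870538964092588
tool delta [ 0.0713 -0.0077 -0.0012]
[[ 0.0931  0.9946  0.0451]
 [ 0.9946 -0.0908 -0.0505]
 [-0.0461  0.0496 -0.9977]]
```

Request:
carry_out:
  plan:
    - {"linear": [0.012,-0.004,0],"roll": 0.2}
    - {"linear": [0.013,0,-0.0005],"roll": 0}
    - {"linear": [0.013,0,-0.0005],"roll": 0}
    - {"linear": [0.013,0,-0.0005],"roll": 0}
    - {"linear": [0.012,0,0],"roll": 0}

```text
time: 12.45
ee_pos: [0.5275, 0.0301, 0.0587]
eef_rot: [[0.103, 0.993, 0.054], [0.993, -0.1, -0.06], [-0.054, 0.06, -0.997]]
contact_force: [-0.6, -3.4, -2.3]
width: 0.06
```

```bash
python3 st.py -0.012 0.1445 0.052;python3 -c "
from h import *
print(ctrl.get_state()['eef_rot'])
grab('scene','s20.png',(180,130,330,270),4);grab('top','t20.png',(200,150,350,260),4)"
```

```text
t 12.45 stand xy [-0.0051  0.1284] z 0.0587476132954466 F [-0.552  -3.4271 -2.3102] ty ang rel stand deg -0.29444284155955225
tool delta [ 0.0164 -0.0074  0.0054]
[[ 0.1031  0.9932  0.0544]
 [ 0.9932 -0.0998 -0.0602]
 [-0.0543  0.0602 -0.9967]]
```

View pics/s20.png

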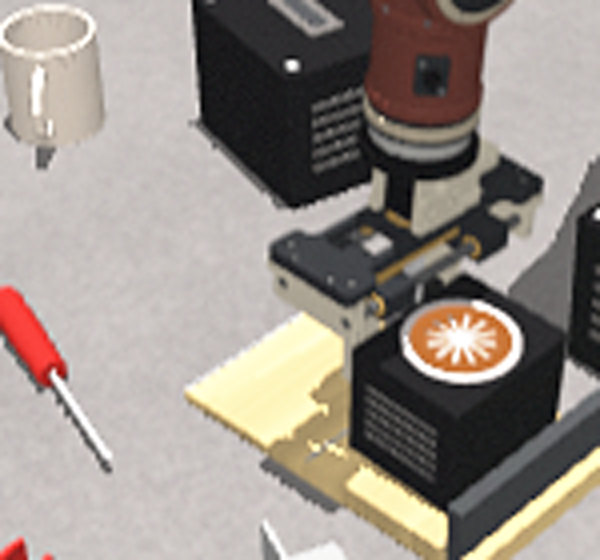

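Request:
carry_out:
  plan:
    - {"linear": [0.009,0,0.003],"roll": -0.3}
    - {"linear": [0.007,0,0.001],"roll": 0}

```text
time: 12.75
ee_pos: [0.5291, 0.0425, 0.0556]
eef_rot: [[0.099, 0.993, 0.056], [0.993, -0.096, -0.065], [-0.059, 0.062, -0.996]]
contact_force: [-4.9, -12.7, 5.9]
width: 0.0605
```

Request:
carry_out:
  plan:
    - {"linear": [0.004,0,0],"roll": 0}

```text
time: 12.85
ee_pos: [0.5287, 0.0426, 0.0561]
eef_rot: [[0.103, 0.993, 0.055], [0.993, -0.1, -0.07], [-0.064, 0.062, -0.996]]
contact_force: [-1.3, -7.7, 0.9]
width: 0.0602
```

Request:
carry_out:
  plan:
    - {"linear": [0.004,0,0],"roll": 0}

```text
time: 12.95
ee_pos: [0.5286, 0.0425, 0.0566]
eef_rot: [[0.106, 0.993, 0.055], [0.992, -0.102, -0.075], [-0.069, 0.063, -0.996]]
contact_force: [-0.9, -8.3, 1.6]
width: 0.0602
```

```bash
python3 st.py -0.012 0.1445 0.052;python3 -c "
from h import *
print(ctrl.get_state()['eef_rot'])
grab('scene','s21.png',(180,130,330,290),4)"
```

```text
t 12.95 stand xy [-0.0051  0.1409] z 0.056605662024445585 F [-0.917  -8.3436  1.6437] ty ang rel stand deg -0.41953179504847216
tool delta [ 0.0038 -0.0072  0.0039]
[[ 0.1062  0.9928  0.0553]
 [ 0.992  -0.1019 -0.075 ]
 [-0.0688  0.0628 -0.9957]]
```

View pics/s21.png

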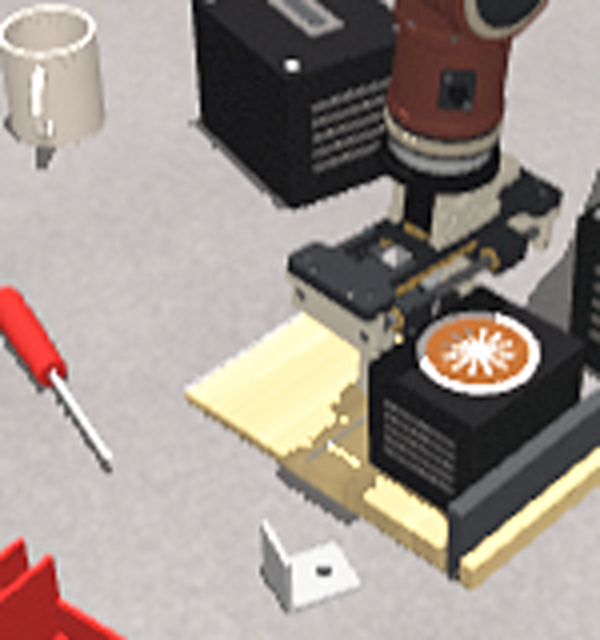

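Request:
carry_out:
  plan:
    - {"linear": [-0.02,0,0],"roll": 0}
    - {"linear": [-0.03,0,0],"roll": 0}
    - {"linear": [-0.01,0,-0.04],"roll": 0}
    - {"linear": [0,0,-0.05],"roll": 0}
    - {"linear": [-0.03,0,-0.04],"roll": 0}
    - {"linear": [-0.05,0,0],"roll": 0}
    - {"linear": [-0.05,0,0],"roll": 0}
    - {"linear": [-0.05,0,0],"roll": 0}
    - {"linear": [-0.04,0,0],"roll": 0}
    - {"linear": [0,0,0],"roll": 0}

```text
time: 14.0
ee_pos: [0.4978, -0.224, 0.2135]
eef_rot: [[0.088, 0.994, 0.067], [0.994, -0.084, -0.068], [-0.062, 0.073, -0.995]]
contact_force: [-0.9, 0.9, -0.5]
width: 0.0601
```

```bash
python3 st.py ;python3 -c "
from h import *
grab('scene','s22.png',(180,150,350,290),4);grab('top','t22.png',(200,150,350,260),4)"
```

```text
t 14.0 stand xy [-0.0106 -0.1273] z 0.21353082209809462 F [-0.9191  0.8654 -0.4766] ty ang rel stand deg 0.6258446998020949
```

View pics/s22.png

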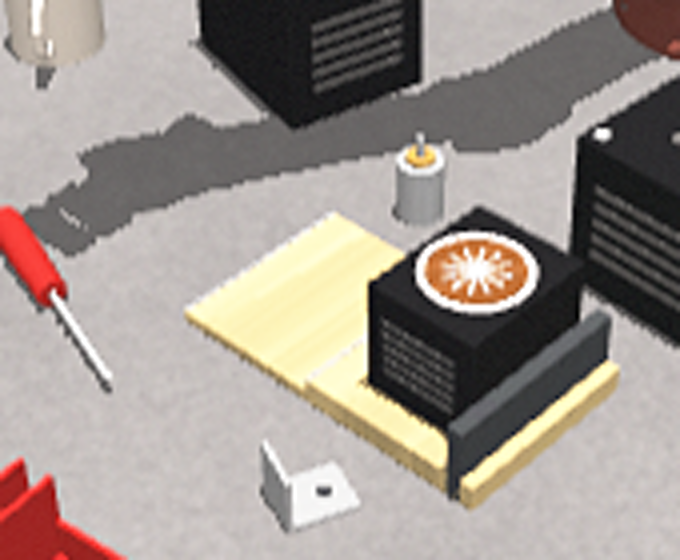

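View pics/t22.png

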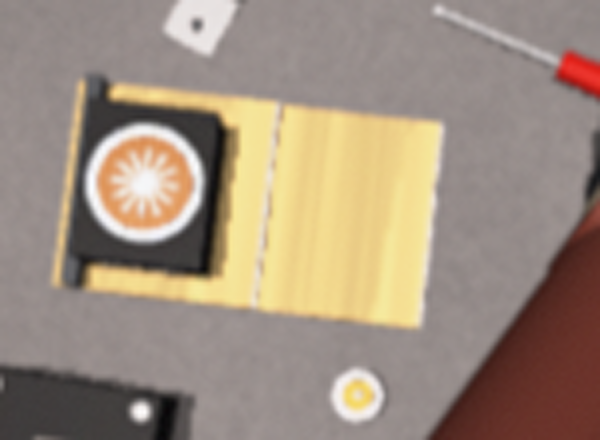

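Flat, window up and against the stop. I'll check the numbers: disc centre, yaw and gap.

Run:
```python
from h import *
for n,box in (("top",(210,170,260,225)),("scene",(270,195,330,240))):
    im=ctrl.get_image(n);hsv=cv2.cvtColor(im["color"],cv2.COLOR_RGB2HSV)
    x0,y0,x1,y1=box;m=np.zeros(hsv.shape[:2],np.uint8)
    m[y0:y1,x0:x1]=((hsv[...,2]>110))[y0:y1,x0:x1]
    l,lab,st,ce=cv2.connectedComponentsWithStats(m)
    q={"top":(236,195),"scene":(299,218)}[n]
    if lab[q[1],q[0]]==0: print("centre not in mask")
    k=lab[q[1],q[0]]
    c=max(cv2.findContours((lab==k).astype(np.uint8),0,2)[0],key=cv2.contourArea)
    e=cv2.fitEllipse(c);w=ray(im,e[0],.11);print(n,e,w,"stand",S(w))
im=ctrl.get_image("top");f=lambda u,v:(200+u/4-.375,150+v/4-.375)
# rear top edge of module vs edge2
a,b=[ray(im,f(*p),.11)[:2] for p in ((222,114),(206,274))]
print("rear edge",S(a),S(b),"rel yaw",np.arctan2(*(a-b)[::-1])+.095)
```

```text
top ((235.7471466064453, 195.23880004882812), (29.600582122802734, 29.96139144897461), 30.861536026000977) [0.5345 0.0993 0.11  ] stand [-0.0047  0.198 ]
scene ((295.65966796875, 215.46571350097656), (35.19453430175781, 52.494590759277344), 59.1274299621582) [0.5368 0.0886 0.11  ] stand [-0.0014  0.1875]
rear edge [0.0473 0.1511] [-0.0619  0.1496] rel yaw 0.014052043962259328
```

Run:
```python
from h import *
im=ctrl.get_image("scene")
print(S(ray(im,(180+477.5/4-.375,150+271/4-.375),.11)))
e=ray(im,(180+455/4,150+273/4),.02);print("edge2 far corner check",S(e))
```

```text
[-0.0013  0.1987]
edge2 far corner check [-0.0717  0.123 ]
```

```bash
python3 -c "
from h import *
print(ctrl.finish_job())"
```

```text
the job is handed in; nothing more can be done
None
```

The lens module now lies flat on the upper deck with its round window up, against the end stop and clear of the gripper. I handed the job in after about 14 s; no verdict is reported.

I pushed the smallest black box square against the first riser with two spread fingers and tipped it over edge 1 with a rising push. I did the same at edge 2, then slid it along the deck to the stop.

**Last checks:**

| Check | Result | Allowed |
|---|---|---|
| Centre y, top view | 198.0 mm | 194 to 204 mm |
| Centre y, scene view | 198.7 mm | 194 to 204 mm |
| Centre x, top / scene view | -5 / -1 mm | -50 to 50 mm |
| Yaw against the stand | about 0.014 rad | below 0.07 rad |

- **Contact with the stop:** two more 4 mm pushes at about 8 N moved the module no further. After that I backed the gripper away.
- **Other things on the bench:** the motor, driver, bracket and mug look unmoved in the views. I did not measure them, and I did not look again at the tray, carton and parts bin after the start.
- **Disagreement:** the automatic ellipse fit on the scene view gave 187.5 mm. Its outline was a poor fit (35 x 52 pixels), so I threw it out and read the ring centre by hand from the picture, which is the 198.7 mm above.
- **Tool tilt:** the tool leaned by up to about 5° during the pushes, and the moves could not correct it. It did no visible harm.

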